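# Close the tea urn and hold its tap open

### The arm

A 6-joint arm with a two-finger parallel gripper is mounted at the origin on the work surface. World frame = base frame: x ahead of the robot, y to its left, z up, the work surface at z = 0. Lengths are in m, angles in rad, forces in N, time in s.
With the tool pointing down it reaches from about 0.3 to 0.775 m from the base axis. Payload 14.6 kg.
Tool frame: the origin (TCP) lies at the very end of the fingers, on their centre line; the grasp point (between the pads) lies 19 mm behind it (ctrl.hold_point_z is the distance from the TCP to the grasp point, in m); x points along the fingers, y is the direction in which the jaws open and shut, and the axes are right-handed (so a half turn about x gives the same grasp; the last joint's range is limited). The gripper opens to 94 mm and grips with 3 to 60 N. Pads are 16 mm wide; open, the fingers measure 119 mm over their backs; the gripper's body (75 mm by 177 mm) begins 78 mm behind the grasp point.
Start: joints at [-1.257, 0.3, 1.521, -0, 1.321, -0.067], TCP at [0.204, -0.511, 0.205] pointing down, gripper open.
Joint ranges: [-3.03, 3.03], [-0.79, 2.21], [0.23, 2.52], [-1.04, 4.18], [0, 3.07], [-2.55, 2.55]. Speed limits (rad/s): [2.22, 2.22, 2.57, 3.14, 3.14, 3.14].

### API

Orientations are given as [roll, pitch, yaw] about the fixed x, y, z axes, in that order (R = Rz(yaw) Ry(pitch) Rx(roll)).
In Python, from station import get_obs, camera, ticket, ctrl gives the robot as it stands.
- The arm moves only by the tool step_arm, never from a script. Its argument "motion" is a list that holds one entry, the list of rows, each a list of 6 numbers: the shift along the tool's x, y, z in m, then the turn, a rotation vector about the tool's x, y, z in degrees. A call has 1 to 12 rows; each row shifts and turns the commanded pose from where the row before left it, along the tool's axes as they then stand; what a row does not reach is not made up. A row lasts 1/8 s, in which the tool goes at most 62.5 mm and 10.7 degrees, less where a joint would pass 70% of its speed; a pose out of reach is approached as far as the arm can. A call is refused whole if a number of a shift passes 0.0625 or a number of a turn 10.7, either way. A call with a gripper value outside its range is refused whole. "fingers" is the finger opening in m, from 0 to 0.094, set as the call begins (left out, the last holds). The fingers move at their own pace and stop on an object; "squeeze" is the grip in N (left out, the last holds). Time passes only in rows, so rows that do not move let the fingers close. It gives the time, the measured TCP pose, the force and the opening at its end, in the units of the state.
- get_obs(): the state, without advancing time (a new reading comes with each control period).
- camera(name): name is "side" or "top" or "wrist"; returns a dict with "pixels" (384x512x3 uint8, red, green, blue), "fx", "fy", "cx", "cy" (pixels), "k1" (the pictures are not rectified: a ray, as slopes to the right and down, at radius r is drawn at 1 + k1 r^2 times it, then the intrinsics apply), "extrinsics" (4x4, takes a point from world to camera coordinates); the wrist camera has in their place "T_tool_cam" (4x4, takes a point from camera to tool coordinates, whose origin is the TCP and whose axes are the tool frame's). Camera axes: x right, y up, looking along -z (the intrinsics and any distortion apply to the point x, -y, -z); pixel columns grow to the right and rows downward; lengths in m; the calibration is good to about 2 mm. A picture is of the moment at which its call begins: read the wrist's pose just before it. There is no depth.
- ticket.hand_in(): hands the job in, once; it reports no verdict.
The state is a dict: "time_s": time; "qpos": joint angles; "joint_vel": joint speeds; "tau": joint torques, N m; "ee_pos": TCP position; "eef_rot": TCP orientation; "force": force on the tool from outside, world axes, zero at the start; "moment": the same for the moment, N m; "grip_width": finger opening in m.
Only numpy, scipy, OpenCV 4.12 (cv2) and the standard library are available. Lean on these libraries where they do the work, as an engineer would, in place of code of your own. Each camera call takes 0.05 s, during which the arm holds its last target.

### The job

The tea urn has been loaded: set its lid back on, without dropping it, so that it sits level and fully down in the mouth, and let go of it; keep the tap shut until then. Then press the red-ended tap lever over the mug all the way down and finish while still holding it there, fully open. Leave the mug standing under the spout, and do not disturb the jar, the carton or the stack of cups.

Things in the scene. Friction and masses are not known exactly. Their poses are not given: they have to be found in the camera images.
- urn_mouth (a point): Centre of the open mouth of a fixed steel tea urn (200 mm across, rim 280 mm above the table), at rim height. The mouth is 188 mm across; a perforated plate closes it 33 mm down. z is up; -x points level from the urn towards its tap; two black carrying handles along y reach 135 mm from the urn's axis, 208 to 228 mm above the table.
- lid_knob (a point): Loose steel lid, 204 mm across, 0.2 to 0.4 kg, right way up. Point: centre of its round black knob (36 mm across, 22 mm high), 51 mm above the lid's underside, 25 mm above the metal below it. A bevelled plug under the flange, 172 mm across and 12 mm deep, drops into the urn's mouth; the flange rests on the rim. Seated, the point is 39 mm above urn_mouth. z is up; yaw is free.
- tap_lever (a joint): Angle of the urn's press-down tap lever, rad: 0 = shut (it springs back to this when let go), 0.5 = fully open, at its stop. Shut, the lever rises outwards at 0.35 rad; fully open it dips outwards by 0.15 rad. A press straight down on the red end needs about 5 N to start and 9 N to hold it fully open.
- lever_pad (a point): Middle of the top face of the lever's red end (36 mm long, 26 mm wide), 52 mm from the hinge; it lies about 100 mm outside the tank's wall and about 187 mm above the table when shut, about 162 mm when fully open. It moves with the lever. Nothing stands over it.
- lever_hinge (a point): Hinge of the tap lever, on the tap's axis 55 mm outside the tank's wall, 165 mm above the table. The lever points from here away from the urn (-x of urn_mouth).
- spout (a point): Lower end of the tap's spout, 100 mm above the table, straight above the middle of the mug.
- mug_mid (a point): White mug, 72 mm across, 78 mm high, with a side handle, standing on the urn's 12 mm high drip tray under the spout; this is the middle of it, half-way up. Leave it standing.
- jar_mid (a point): Amber sugar jar with a white cap, 66 mm across, 86 mm high, middle of it. Leave alone.
- carton_mid (a point): White and green tea-bag carton, 70 x 130 x 75 mm high, middle of it. Leave alone.
- cups_mid (a point): Stack of white paper cups, 73 mm across, 138 mm high, middle of it. Leave alone.
Things that resemble listed ones, but are neither listed nor needed, are in the scene too. Of the things shaped like the part that bears lid_knob, the bare steel one is meant.

How it is judged:
By the outcome, as a careful person would: the job done as asked, in the order asked, and still so for the second after the job is handed in, while the arm keeps its last pose, push and grip.
It also fails if it takes over 56 s, if anything falls off the work surface, if the arm or the gripper's body presses on something with over 40 N, if the wrist force passes 120 N, or if a joint passes its speed limit or range.

## Working session

There is one attempt and no reset: what is moved stays moved. The work goes in short steps, Python scripts to look and compute and a tool call to move; the robot and the scene stay as the last step left them, time stands still between calls to the robot, and variables do not carry over. Pictures are saved under pics/ and viewed, and the job is handed in when it is done.

Besides the shell and the picture viewer there is one more tool, called after "Request:" by a JSON object that holds its "op" and its "data", one argument or row to a line. step_arm: Moves the arm, as the interface text tells. Its arguments: {"type":"object","properties":{"motion":{"type":"array","items":{"type":"array","items":{"type":"array","items":{"type":"number"}}}},"fingers":{"type":"number"},"squeeze":{"type":"number"}},"required":["motion"]}

```bash
mkdir -p pics; ls; cat > h.py <<'E'
import numpy as np, cv2
from scipy.spatial.transform import Rotation as R
from station import get_obs, camera, ticket, ctrl
def snap(n,fn):
    o=get_obs(); c=camera(n); cv2.imwrite(fn,c["pixels"][:,:,::-1]); 
    np.savez(fn+".npz",o=np.array([*o["ee_pos"],*o["eef_rot"]]),**c)
    return c
E
python3 - <<'E'
from h import *
o=get_obs(); print(o, ctrl.hold_point_z)
for n in ["side","top","wrist"]:
    c=snap(n,f"pics/{n}0.png"); print({k:v for k,v in c.items() if k!="pixels"})
E
```

```text
pics
{'time_s': 0.0, 'qpos': array([-1.25659249e+00,  3.00443652e-01,  1.52157012e+00, -1.85298050e-05,
        1.32069856e+00, -6.66106662e-02]), 'joint_vel': array([ 0.00017192,  0.00174701, -0.00079742,  0.00134856, -0.00020363,
        0.00056824]), 'tau': array([ 3.94189692e-04, -5.31797361e+01, -3.52737844e+01,  7.09336298e-02,
        2.42916495e-02, -1.27127155e-04]), 'ee_pos': array([ 0.20432959, -0.51035833,  0.20490602]), 'eef_rot': array([-1.62137862,  1.5696765 ,  1.90103313]), 'force': array([-0.39759072,  0.83316151, -0.28500009]), 'moment': array([-0.00855965, -0.00166524, -0.01389338]), 'grip_width': 0.09392015603950707} 0.0188
{'fx': 425.9449926149599, 'fy': 425.9449926149599, 'cx': 254.06480868742375, 'cy': 184.22965586514226, 'k1': -0.12233601498232231, 'extrinsics': array([[ 0.99636421, -0.08342561,  0.01727775, -0.58497656],
       [ 0.04783291,  0.71559989,  0.69687073, -0.09111076],
       [-0.07050082, -0.69351061,  0.71698861, -1.50115577],
       [ 0.        ,  0.        ,  0.        ,  1.        ]])}
{'fx': 460.1392460625898, 'fy': 460.1392460625898, 'cx':
[... 218 characters left out ...]
04223453e-01,
        -6.08249202e-01],
       [-1.04221249e-01, -5.31129393e-03,  9.94539955e-01,
        -2.04404883e+00],
       [ 0.00000000e+00,  0.00000000e+00,  0.00000000e+00,
         1.00000000e+00]])}
{'fx': 278.84758955333865, 'fy': 278.84758955333865, 'cx': 259.04760303036403, 'cy': 190.60867088116066, 'k1': -0.02229946426891609, 'T_tool_cam': array([[-6.32737754e-04,  2.74908190e-01, -9.61470274e-01,
        -1.79351948e-01],
       [ 9.99999720e-01, -2.10038972e-04, -7.18149098e-04,
         1.44013304e-05],
       [-3.99371296e-04, -9.61470459e-01, -2.74907980e-01,
        -8.02791467e-02],
       [ 0.00000000e+00,  0.00000000e+00,  0.00000000e+00,
         1.00000000e+00]])}
```

View pics/side0.png

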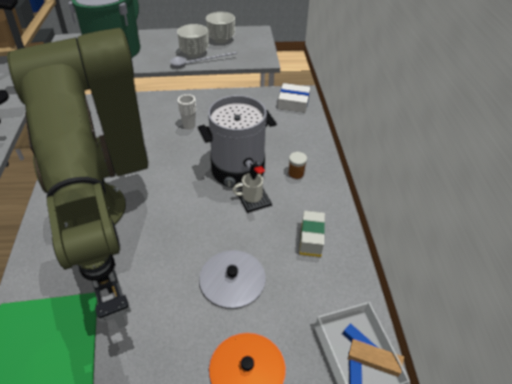

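View pics/top0.png

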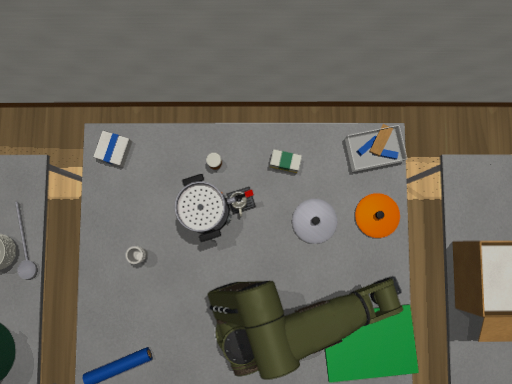

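View pics/wrist0.png

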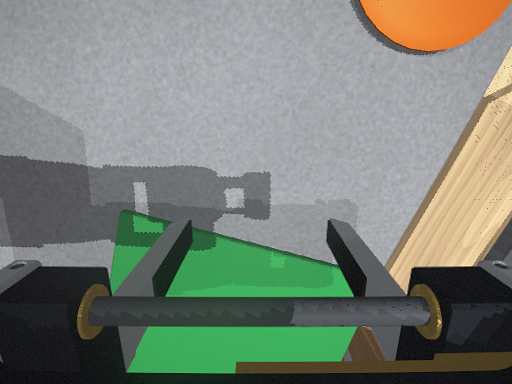

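```bash
python3 - <<'E'
from h import *
t=cv2.imread("pics/top0.png"); s=cv2.imread("pics/side0.png")
a=cv2.resize(t[150:270,160:410],None,fx=3.2,fy=3.2,interpolation=cv2.INTER_CUBIC)
cv2.imwrite("pics/topcrop.png",a)
b=cv2.resize(s[80:310,180:340],None,fx=2.6,fy=2.6,interpolation=cv2.INTER_CUBIC)
cv2.imwrite("pics/sidecrop.png",b)
E
```

```text
(no output)
```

View pics/topcrop.png

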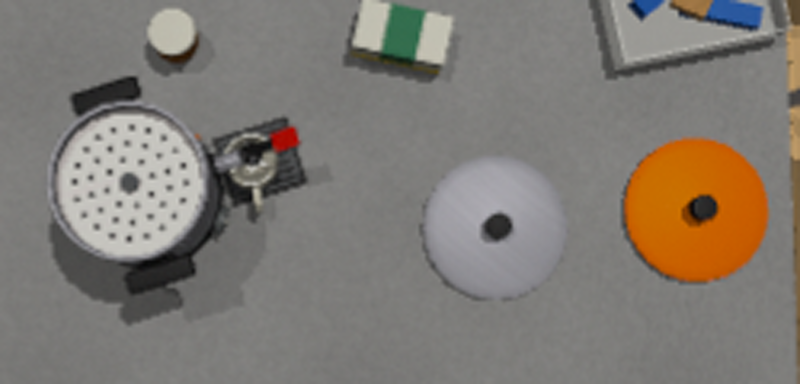

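View pics/sidecrop.png

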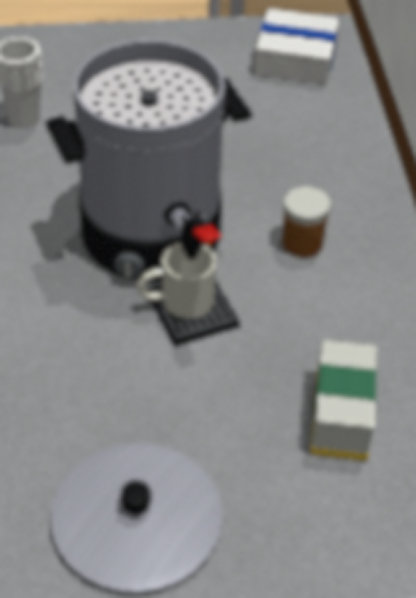

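```bash
cat >> h.py <<'E'
from scipy.optimize import least_squares
def load(fn):
    d=dict(np.load(fn+".npz")); d["T"]=ext(d); return d
def ext(d):
    if "extrinsics" in d: return d["extrinsics"]
    o=d["o"]; W=np.eye(4); W[:3,:3]=R.from_euler("xyz",o[3:]).as_matrix(); W[:3,3]=o[:3]
    return np.linalg.inv(W@d["T_tool_cam"])
def proj(d,P):
    P=np.atleast_2d(P); c=P@d["T"][:3,:3].T+d["T"][:3,3]
    x=c[:,0]/-c[:,2]; y=-c[:,1]/-c[:,2]; f=1+d["k1"]*(x*x+y*y)
    return np.c_[d["fx"]*x*f+d["cx"], d["fy"]*y*f+d["cy"]]
def onplane(d,uv,z):
    return least_squares(lambda p: proj(d,[p[0],p[1],z])[0]-uv,[.5,-.2]).x
def tri(ds,uvs):
    r=least_squares(lambda p: np.concatenate([proj(d,p)[0]-u for d,u in zip(ds,uvs)]),[.5,-.1,.1]); return r.x,np.abs(r.fun).max()
def circ(c,r,n=72):
    a=np.linspace(0,2*np.pi,n); return np.c_[c[0]+r*np.cos(a),c[1]+r*np.sin(a),np.full(n,c[2])]
def overlay(d,curves,box,k,fn):
    x0,y0,x1,y1=box
    im=cv2.resize(d["pixels"][y0:y1,x0:x1,::-1],None,fx=k,fy=k,interpolation=cv2.INTER_CUBIC)
    for P,col in curves:
        q=((proj(d,P)+.5-[x0,y0])*k*16).astype(int)
        cv2.polylines(im,[q.reshape(-1,1,2).astype(np.int32)],False,col,1,cv2.LINE_AA,4)
    cv2.imwrite(fn,im)
E
python3 - <<'E'
from h import *
T=load("pics/top0.png"); S=load("pics/side0.png")
f=lambda u,v: np.array([160+u/3.2-.5,150+v/3.2-.5]); g=lambda u,v: np.array([180+u/2.6-.5,80+v/2.6-.5])
print("knob",tri([T,S],[f(499,226),g(135,498)]), onplane(T,f(499,226),.051))
# lid blob
def blob(m):
    n,l,st,c=cv2.connectedComponentsWithStats(m.astype(np.uint8)); return st,c
for d,n in ((T,"T"),(S,"S")):
    h=cv2.cvtColor(d["pixels"],cv2.COLOR_RGB2HSV); 
    st,c=blob(h[:,:,2]<50)
    for s,q in zip(st,c):
        if 20<s[4]<400: print(n,"dark",s,q.round(1), onplane(d,q,.051).round(4))
    p=d["pixels"].astype(int); st,c=blob((p[:,:,0]>150)&(p[:,:,1]<40)&(p[:,:,2]<40))
    for s,q in zip(st,c):
        if 5<s[4]<4000: print(n,"red",s,q.round(1), onplane(d,q,.187).round(4))
print("perf center", tri([T,S],[f(129,183),g(149,97)]))
print("rim", onplane(T,f(131.5,183),.28), onplane(S,g(151,93),.28))
E
```

```text
knob (array([ 0.49085006, -0.3209645 ,  0.05129084]), np.float64(0.012454542455913042)) [ 0.49080881 -0.32100404]
T dark [183 174  21  12 117] [192.9 179. ] [0.6751 0.2266]
T dark [235 194  10   7  43] [239.1 196.7] [0.5953 0.0184]
T dark [198 198  41  44 297] [216.1 226.5] [0.4622 0.1203]
T dark [376 212   8   7  42] [379.4 214.6] [ 0.5153 -0.6062]
T dark [312 217   8   8  42] [315.1 220.3] [ 0.4901 -0.3197]
T dark [445 273   3  53  75] [446.1 295.7] [ 0.1587 -0.8917]
T dark [327 277  74  49 372] [365.4 295.6] [ 0.1604 -0.536 ]
T dark [370 291  23  26 154] [377.8 303.9] [ 0.1245 -0.5895]
T dark [318 340  24  11  41] [330.9 344.4] [-0.048  -0.3817]
T dark [449 358   2  26  26] [449.1 370.5] [-0.1612 -0.8936]
T dark [231 363   6  12  22] [233.8 369.3] [-0.1538  0.0387]
T red [245 190   8   7  37] [248.8 193. ] [ 0.5972 -0.027 ]
S dark [ 55   0  12  33 132] [60.3 16.6] [-0.4903  1.5645]
S dark [127   0   5   7  27] [129.3   3.1] [-0.0771  1.7134]
S dark [120  16   7  15  47] [123.   23.1] [-0.073   1.4131]
S dark [44 30 10 12 54] [49.2 36.2] [-0.4861  1.298 ]
S dark [16 88  8 14 52] [19.8 93.6] [-0.4681  0.7092]
S dark [ 0 91  8 13 83] [ 3.  96.2] [-0.5482  0.697 ]
S dark [266 114  10  12  68] [269.8 120.6] [0.6872 0.4078]
S dark [199 126  14  16 153] [206.  133.2] [0.4181 0.34  ]
S dark [ 29 130   6  24  32] [ 31.2 142.6] [-0.3002  0.3354]
S dark [239 196  32  16  69] [252.  205.8] [ 0.5736 -0.064 ]
S dark [227 266  10  12  90] [231.6 271.3] [ 0.4913 -0.3217]
S dark [242 357  10  13 109] [246.6 363.3] [ 0.516  -0.6064]
S red [256 167   7   5  23] [259.1 169. ] [ 0.5984 -0.025 ]
perf center (array([0.53581943, 0.16845797, 0.2562894 ]), np.float64(0.3009455644613013))
rim [0.53277111 0.16240605] [0.53832504 0.14538565]
```

```bash
python3 - <<'E'
from h import *
T=load("pics/top0.png"); S=load("pics/side0.png")
for c in [(.535,.165)]:
    cu=[(circ([*c,.28],.1),(0,255,0)),(circ([*c,.28],.094),(0,255,255)),(circ([*c,.247],.094),(255,0,255)),(circ([.491,-.3205,.012],.102),(255,255,0)),(circ([.491,-.3205,.062],.018),(0,0,255))]
    overlay(T,cu,(160,150,360,270),4,"pics/ot.png"); overlay(S,cu,(180,80,300,320),2.5,"pics/os.png")
# perforation/plate centroid
p=T["pixels"].astype(int); m=np.zeros(p.shape[:2],np.uint8); m[170:245,165:240]=(p[170:245,165:240].min(2)>140)
m=cv2.morphologyEx(m,cv2.MORPH_CLOSE,np.ones((7,7)))
n,l,st,c=cv2.connectedComponentsWithStats(m); print(st,c)
E
```

```text
[[     0      0    512    384 194821]
 [   175    183     49     48   1742]
 [   236    192      4      1      4]
 [   230    199     10     11     41]] [[256.004055   191.35986367]
 [199.63145809 206.88748565]
 [237.5        192.        ]
 [235.85365854 203.56097561]]
```

View pics/ot.png

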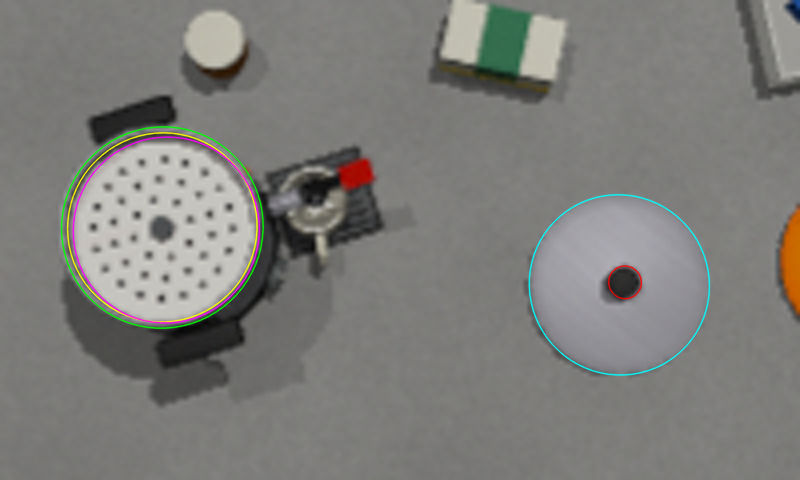

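View pics/os.png

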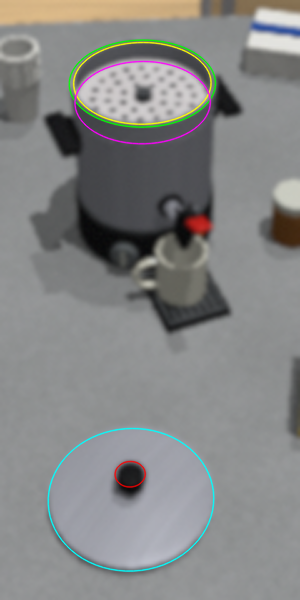

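```bash
cat >> h.py <<'E'
def tool(o=None):
    o=o or get_obs(); return np.array(o["ee_pos"]), R.from_euler("xyz",o["eef_rot"]).as_matrix()
def need(target,yawy=None):
    p,M=tool(); v=M.T@(np.array(target)-p)
    print("pos",p.round(4),"tool-shift mm",(v*1000).round(1))
    print("x",M[:,0].round(3),"y",M[:,1].round(3),"z",M[:,2].round(3),"yaw of y",np.degrees(np.arctan2(M[1,1],M[0,1])).round(1))
E
python3 - <<'E'
from h import *
need([.491,-.3205,.15])
T=load("pics/top0.png"); S=load("pics/side0.png")
print(onplane(T,np.array([160+161.5/4-.5,150+228/4-.5]),.249), onplane(S,np.array([180+144/2.5-.5,80+93/2.5-.5]),.251))
o=get_obs(); print(o["qpos"].round(3),o["time_s"])
E
```

```text
pos [ 0.2043 -0.5104  0.205 ] tool-shift mm [  55.1  -69.7 -336.7]
x [-0.     0.001 -1.   ] y [ 0.372 -0.928 -0.001] z [-0.928 -0.372 -0.   ] yaw of y -68.2
[0.53593129 0.16908112] [0.5381014  0.17619059]
[-1.257  0.3    1.521 -0.     1.321 -0.067] 0.15
```

Request:
{"op": "step_arm", "data": {
  "motion": [
    [[0.006, -0.0075, -0.037, 0, 0, 0], [0.006, -0.0075, -0.037, 0, 0, 0], [0.006, -0.0075, -0.037, 0, 0, 0], [0.006, -0.0075, -0.037, 0, 0, 0], [0.006, -0.0075, -0.037, 0, 0, 0], [0.006, -0.0075, -0.037, 0, 0, 0], [0.006, -0.0075, -0.037, 0, 0, 0], [0.006, -0.0075, -0.037, 0, 0, 0], [0.007, -0.01, -0.041, 0, 0, 0], [0, 0, 0, 0, 0, 0]]
  ],
  "fingers": 0.094,
  "squeeze": 40
}}

```text
time_s: 1.4
ee_pos: [0.4925, -0.3185, 0.1494]
eef_rot: [-1.152, 1.569, 2.373]
force: [-1.0, -0.6, 0.7]
grip_width: 0.094
```

```bash
python3 - <<'E'
from h import *
need([.491,-.3205,.033])
c=snap("wrist","pics/w1.png"); W=load("pics/w1.png")
overlay(W,[(circ([.491,-.3205,.062],.018),(0,255,0)),(circ([.491,-.3205,.012],.102),(255,255,0))],(0,0,512,384),1.5,"pics/w1o.png")
o=get_obs(); print(o["qpos"].round(3),o["time_s"],o["force"])
E
```

```text
pos [ 0.4925 -0.3185  0.1494] tool-shift mm [116.4   1.4   2.1]
x [-0.001  0.001 -1.   ] y [ 0.374 -0.927 -0.001] z [-0.927 -0.374  0.001] yaw of y -68.0
[-0.639  0.429  1.478 -0.     1.235  0.549] 1.45 [-0.54252549 -0.10948727  0.87418689]
```

View pics/w1o.png

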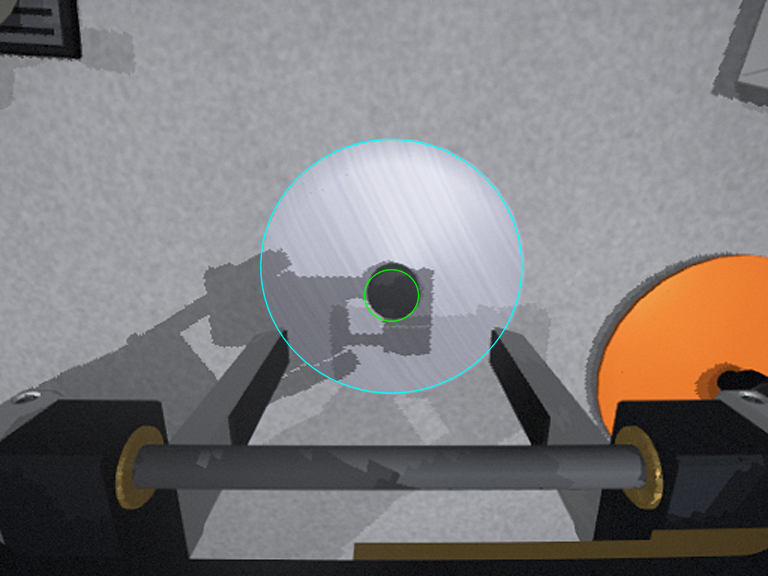

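Request:
{"op": "step_arm", "data": {
  "motion": [
    [[0.02, 0.0005, 0.001, 0, 0, 0], [0.03, 0.0005, 0.001, 0, 0, 0], [0.03, 0.0005, 0, 0, 0, 0], [0.02, 0, 0, 0, 0, 0], [0.01, 0, 0, 0, 0, 0], [0.0055, 0, 0, 0, 0, 0], [0, 0, 0, 0, 0, 0], [0, 0, 0, 0, 0, 0]]
  ]
}}

```text
time_s: 2.45
ee_pos: [0.4902, -0.3228, 0.0357]
eef_rot: [2.116, 1.57, -0.645]
force: [-0.1, 0.8, 0.6]
grip_width: 0.0939
```

Request:
{"op": "step_arm", "data": {
  "motion": [
    [[0, 0, 0, 0, 0, 0], [0, 0, 0, 0, 0, 0], [0, 0, 0, 0, 0, 0], [0, 0, 0, 0, 0, 0], [0, 0, 0, 0, 0, 0], [0, 0, 0, 0, 0, 0], [0, 0, 0, 0, 0, 0], [0, 0, 0, 0, 0, 0]]
  ],
  "fingers": 0.0,
  "squeeze": 40
}}

```text
time_s: 3.45
ee_pos: [0.49, -0.3225, 0.0349]
eef_rot: [-0.736, 1.571, 2.787]
force: [0.2, -0.6, 0.8]
grip_width: 0.0354
```

```bash
python3 - <<'E'
from h import *
need([.491,-.3205,.033]); o=get_obs(); print(o["grip_width"],o["time_s"],o["force"])
E
```

```text
pos [ 0.49   -0.3225  0.0349] tool-shift mm [ 1.9 -1.5 -1.7]
x [-0.  0. -1.] y [ 0.372 -0.928 -0.   ] z [-0.928 -0.372  0.   ] yaw of y -68.2
0.035392200402045076 3.45 [ 0.17348698 -0.62875711  0.78651474]
```

Request:
{"op": "step_arm", "data": {
  "motion": [
    [[-0.005, 0, 0, 0, 0, 0], [-0.015, 0, 0, 0, 0, 0], [-0.03, 0, 0, 0, 0, 0], [-0.035, 0, 0, 0, 0, 0], [-0.035, 0, 0, 0, 0, 0], [-0.035, 0, 0, 0, 0, 0], [-0.035, 0, 0, 0, 0, 0], [-0.035, 0, 0, 0, 0, 0], [-0.035, 0, 0, 0, 0, 0], [-0.035, 0, 0, 0, 0, 0], [-0.03, 0, 0, 0, 0, 0], [-0.02, 0, 0, 0, 0, 0]]
  ]
}}

```text
time_s: 4.95
ee_pos: [0.4896, -0.3222, 0.3826]
eef_rot: [2.122, 1.569, -0.639]
force: [0.1, 0.3, -2.8]
grip_width: 0.0352
```

```bash
python3 - <<'E'
from h import *
need([.5355,.168,.38]); o=get_obs(); print(o["grip_width"],o["time_s"],o["force"],o["qpos"].round(2))
snap("wrist","pics/w2.png"); snap("side","pics/s2.png")
cv2.imwrite("pics/m2.png",np.hstack([cv2.resize(cv2.imread("pics/w2.png"),(400,300)),cv2.resize(cv2.imread("pics/s2.png"),(400,300))]))
E
```

```text
pos [ 0.4896 -0.3222  0.3826] tool-shift mm [   2.  -438.1 -224.8]
x [ 0.002 -0.001 -1.   ] y [ 0.372 -0.928  0.002] z [-0.928 -0.372 -0.001] yaw of y -68.2
0.03519439714875526 4.95 [ 0.07653944  0.33821143 -2.82777581] [-0.64  0.33  1.09  0.    1.73  0.55]
```

View pics/m2.png

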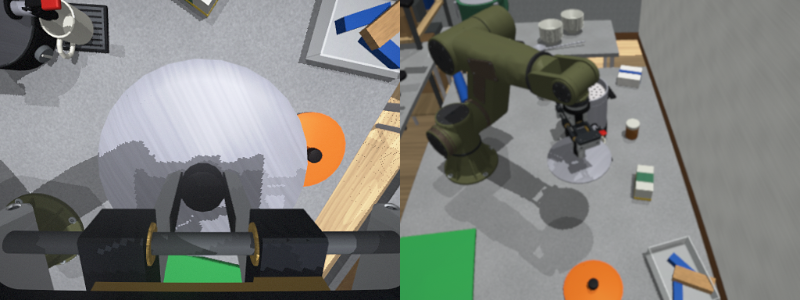

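Request:
{"op": "step_arm", "data": {
  "motion": [
    [[0, -0.015, -0.008, 0, 0, 0], [0, -0.03, -0.0155, 0, 0, 0], [0, -0.04, -0.0205, 0, 0, 0], [0, -0.045, -0.023, 0, 0, 0], [0, -0.045, -0.023, 0, 0, 0], [0, -0.045, -0.023, 0, 0, 0], [0, -0.045, -0.023, 0, 0, 0], [0, -0.045, -0.023, 0, 0, 0], [0, -0.045, -0.023, 0, 0, 0], [0, -0.04, -0.0205, 0, 0, 0], [0, -0.03, -0.0155, 0, 0, 0], [0, -0.013, -0.007, 0, 0, 0]]
  ]
}}

```text
time_s: 6.55
ee_pos: [0.5351, 0.1699, 0.3789]
eef_rot: [-0.241, 1.569, -3.0]
force: [0.3, -1.0, -2.6]
grip_width: 0.0349
```

Request:
{"op": "step_arm", "data": {
  "motion": [
    [[0, 0, 0, 0, 0, 0], [0, 0, 0, 0, 0, 0], [0, 0, 0, 0, 0, 0]]
  ]
}}

```text
time_s: 6.92
ee_pos: [0.536, 0.1668, 0.3801]
eef_rot: [2.616, 1.571, -0.146]
force: [0.4, -0.1, -2.5]
grip_width: 0.0354
```

```bash
python3 - <<'E'
from h import *
need([.534,.1675,.38]); o=get_obs(); print(o["grip_width"],o["time_s"],o["force"],o["qpos"].round(2))
snap("wrist","pics/w3.png"); snap("side","pics/s3.png"); snap("top","pics/t3.png")
S=load("pics/s3.png");T=load("pics/t3.png");p=tool()[0]
k=[p[0]+.0016,p[1]+.0006,p[2]+.016]
for d,b,f in((S,(170,60,330,180),"a"),(T,(150,150,310,270),"b")):
    overlay(d,[(circ([*k[:2],k[2]-.039],.102),(255,255,0)),(circ([.5355,.168,.28],.1),(0,255,0))],b,2.5,"pics/x%s.png"%f)
cv2.imwrite("pics/m3.png",np.hstack([cv2.imread("pics/xa.png"),cv2.imread("pics/xb.png")]))
E
```

```text
pos [0.536  0.1668 0.3801] tool-shift mm [ 0.1 -1.4  1.6]
x [ 0. -0. -1.] y [ 0.371 -0.929  0.   ] z [-0.929 -0.371 -0.   ] yaw of y -68.3
0.035403673805556556 6.925 [ 0.40593525 -0.14897563 -2.52371656] [ 0.24  0.27  1.17 -0.    1.71  1.43]
```

View pics/m3.png

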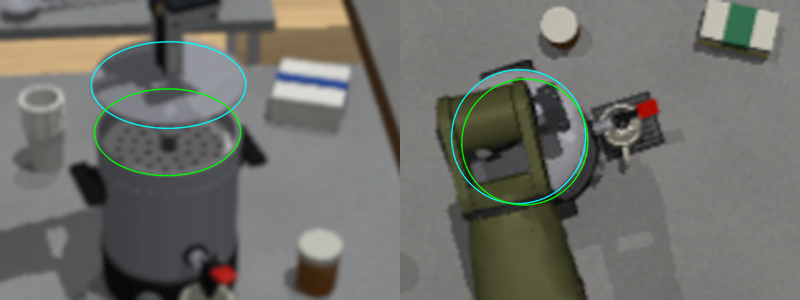

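View pics/w3.png

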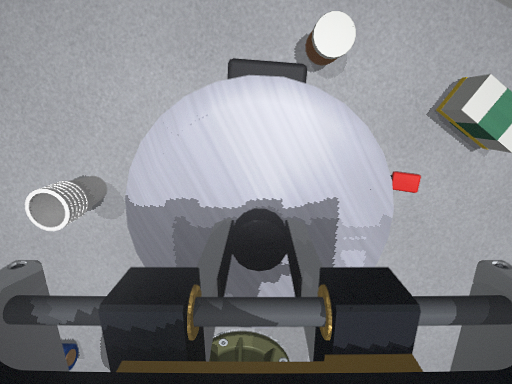

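Request:
{"op": "step_arm", "data": {
  "motion": [
    [[0.01, -0.0014, 0.0016, 0, 0, 0], [0.015, 0, 0, 0, 0, 0], [0.015, 0, 0, 0, 0, 0], [0.01, 0, 0, 0, 0, 0], [0.005, 0, 0, 0, 0, 0], [0, 0, 0, 0, 0, 0], [0, 0, 0, 0, 0, 0]]
  ]
}}

```text
time_s: 7.95
ee_pos: [0.5342, 0.1685, 0.3254]
eef_rot: [3.025, 1.57, 0.264]
force: [-0.3, -1.0, -2.2]
grip_width: 0.0352
```

```bash
python3 - <<'E'
from h import *
need([.534,.1675,.303]); o=get_obs(); print(o["grip_width"],o["time_s"],o["force"],o["moment"])
snap("side","pics/s4.png"); snap("top","pics/t4.png")
S=load("pics/s4.png");T=load("pics/t4.png");p=tool()[0]
k=[p[0]+.0016,p[1]+.0006,p[2]+.016]
for d,b,f in((S,(170,60,330,180),"a"),(T,(150,150,310,270),"b")):
    overlay(d,[(circ([.5355,.168,.28],.1),(0,255,0))],b,2.5,"pics/x%s.png"%f)
cv2.imwrite("pics/m4.png",np.hstack([cv2.imread("pics/xa.png"),cv2.imread("pics/xb.png")]))
E
```

```text
pos [0.5342 0.1685 0.3254] tool-shift mm [22.4  0.9  0.5]
x [ 0.001  0.    -1.   ] y [ 0.372 -0.928  0.   ] z [-0.928 -0.372 -0.001] yaw of y -68.2
0.03515480310473047 7.95 [-0.32098094 -0.97003636 -2.19648936] [-0.00778203 -0.02353327 -0.04104993]
```

View pics/m4.png

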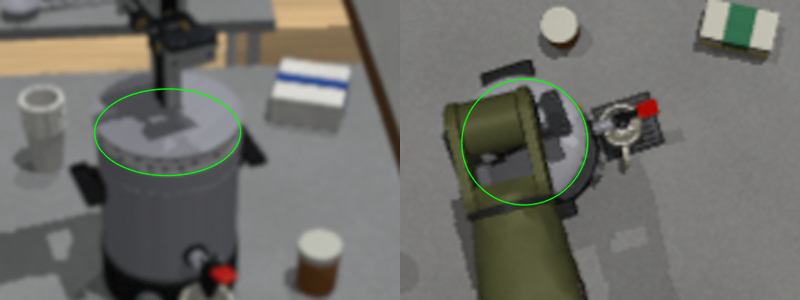

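Aligned over the mouth; lower gently in small steps.

Request:
{"op": "step_arm", "data": {
  "motion": [
    [[0.003, 0, 0, 0, 0, 0], [0.003, 0, 0, 0, 0, 0], [0.003, 0, 0, 0, 0, 0], [0.003, 0, 0, 0, 0, 0], [0.003, 0, 0, 0, 0, 0], [0, 0, 0, 0, 0, 0]]
  ]
}}

```text
time_s: 8.8
ee_pos: [0.534, 0.1684, 0.3097]
eef_rot: [-0.155, 1.57, -2.916]
force: [0.3, -0.0, -2.4]
grip_width: 0.0356
```

Request:
{"op": "step_arm", "data": {
  "motion": [
    [[0.002, 0, 0, 0, 0, 0], [0.002, 0, 0, 0, 0, 0], [0.002, 0, 0, 0, 0, 0], [0, 0, 0, 0, 0, 0], [0, 0, 0, 0, 0, 0]]
  ]
}}

```text
time_s: 9.43
ee_pos: [0.5341, 0.1685, 0.304]
eef_rot: [-3.101, 1.571, 0.422]
force: [1.1, -0.4, -1.6]
grip_width: 0.0354
```

Request:
{"op": "step_arm", "data": {
  "motion": [
    [[0.001, 0, 0, 0, 0, 0], [0.001, 0, 0, 0, 0, 0], [0, 0, 0, 0, 0, 0], [0, 0, 0, 0, 0, 0]]
  ]
}}

```text
time_s: 9.93
ee_pos: [0.5341, 0.1685, 0.3029]
eef_rot: [3.01, 1.569, 0.25]
force: [-2.3, -0.2, 5.4]
grip_width: 0.0352
```

Request:
{"op": "step_arm", "data": {
  "motion": [
    [[0, 0, 0, 0, 0, 0], [0, 0, 0, 0, 0, 0], [0, 0, 0, 0, 0, 0], [0, 0, 0, 0, 0, 0], [0, 0, 0, 0, 0, 0], [0, 0, 0, 0, 0, 0]]
  ],
  "fingers": 0.08
}}

```text
time_s: 10.68
ee_pos: [0.534, 0.1685, 0.3019]
eef_rot: [-0.958, 1.571, 2.565]
force: [0.6, -0.2, -0.7]
grip_width: 0.0798
```

Request:
{"op": "step_arm", "data": {
  "motion": [
    [[-0.005, 0, 0, 0, 0, 0], [-0.01, 0, 0, 0, 0, 0], [-0.02, 0, 0, 0, 0, 0], [-0.03, 0, 0, 0, 0, 0], [-0.03, 0, 0, 0, 0, 0], [-0.02, 0, 0, 0, 0, 0], [0, 0, 0, 0, 0, 0]]
  ]
}}

```text
time_s: 11.55
ee_pos: [0.5342, 0.1685, 0.4186]
eef_rot: [3.003, 1.568, 0.242]
force: [0.7, -0.2, -0.3]
grip_width: 0.0801
```

```bash
python3 - <<'E'
from h import *
need([.597,-.026,.25]); o=get_obs(); print(o["grip_width"],o["time_s"],o["force"],o["qpos"].round(2))
snap("wrist","pics/w5.png"); snap("side","pics/s5.png")
S=load("pics/s5.png");W=load("pics/w5.png")
c=[.5355,.168]
ov=[(circ([*c,.28],.102),(255,255,0)),(circ([*c,.33],.018),(0,255,0))]
overlay(S,ov,(170,60,330,180),2.5,"pics/xa.png");overlay(W,ov,(0,0,512,384),.78125,"pics/xb.png")
cv2.imwrite("pics/m5.png",np.hstack([cv2.imread("pics/xa.png"),cv2.imread("pics/xb.png")]))
E
```

```text
pos [0.5342 0.1685 0.4186] tool-shift mm [168.7 203.8  14.5]
x [ 0.003  0.001 -1.   ] y [ 0.372 -0.928  0.   ] z [-0.928 -0.372 -0.003] yaw of y -68.2
0.08006110473333503 11.55 [ 0.66044578 -0.16216798 -0.32679861] [0.24 0.27 1.08 0.   1.79 1.43]
```

View pics/m5.png

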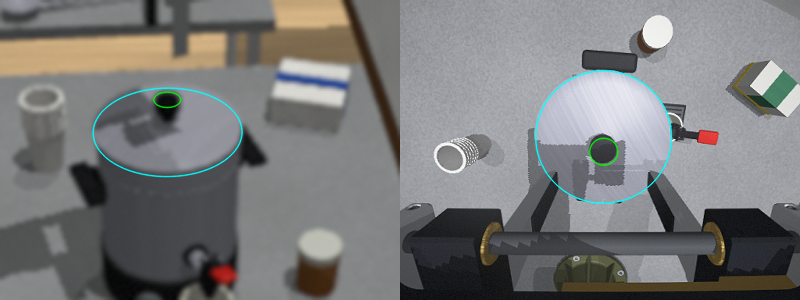

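```bash
python3 - <<'E'
from h import *
for f in ["pics/w5.png","pics/top0.png","pics/side0.png","pics/w3.png"]:
    d=load(f); p=d["pixels"].astype(int); m=((p[:,:,0]>150)&(p[:,:,1]<60)&(p[:,:,2]<60)).astype(np.uint8)
    n,l,st,c=cv2.connectedComponentsWithStats(m)
    i=1+np.argmax(st[1:,4]); q=onplane(d,c[i],.185); v=q-[.5355,.168]
    print(f,st[i],c[i].round(1),q.round(4),np.linalg.norm(v).round(4),np.degrees(np.arctan2(v[1],v[0])).round(1))
E
```

```text
pics/w5.png [381 173  26  12 166] [393.  179.5] [ 0.5926 -0.0295] 0.2056 -73.9
pics/top0.png [245 190   8   7  37] [248.8 193. ] [ 0.5974 -0.027 ] 0.2046 -72.4
pics/side0.png [256 167   8   6  31] [259.6 169.4] [ 0.5999 -0.0251] 0.2035 -71.5
pics/w3.png [392 172  28  21 244] [404.7 183.7] [ 0.596  -0.0284] 0.2055 -72.9
```

Request:
{"op": "step_arm", "data": {
  "motion": [
    [[0, 0.01, 0, -5, 0, 0], [0, 0.02, 0.003, -9, 0, 0], [0, 0.025, 0.008, -9, 0, 0], [0, 0.025, 0.012, -9, 0, 0], [0, 0.025, 0.016, -9, 0, 0], [0, 0.02, 0.017, -9, 0, 0], [0, 0.015, 0.02, -9, 0, 0], [0, 0.012, 0.025, -9, 0, 0], [0, 0.008, 0.025, -9, 0, 0], [0, 0.004, 0.02, -9, 0, 0], [0, 0, 0, 0, 0, 0]]
  ],
  "fingers": 0.0
}}

```text
time_s: 13.02
ee_pos: [0.613, -0.0584, 0.4154]
eef_rot: [-2.028, 1.569, 2.993]
force: [-0.8, -0.2, 0.2]
grip_width: 0.0003
```

```bash
python3 - <<'E'
from h import *
need([.597,-.026,.25]); o=get_obs(); print(o["grip_width"],o["time_s"],o["force"],o["qpos"].round(2))
E
```

```text
pos [ 0.613  -0.0584  0.4154] tool-shift mm [165.5  -5.1 -35.6]
x [-0.002  0.    -1.   ] y [ 0.953  0.304 -0.002] z [ 0.304 -0.953 -0.001] yaw of y 17.7
0.0003311933141622706 13.025 [-0.75412082 -0.15066851  0.18030068] [-0.15  0.42  0.89 -0.    1.84 -0.46]
```

Request:
{"op": "step_arm", "data": {
  "motion": [
    [[0.01, -0.001, -0.008, 0, 5, 0], [0.02, -0.001, -0.009, 0, 5, 0], [0.03, -0.001, -0.009, 0, 5, 0], [0.03, -0.001, 0, 0, 0, 0], [0.03, 0, 0, 0, 0, 0], [0, 0, 0, 0, 0, 0]]
  ]
}}

```text
time_s: 13.78
ee_pos: [0.5933, -0.0115, 0.3001]
eef_rot: [-3.124, 1.307, 1.896]
force: [0.6, -0.0, 0.6]
grip_width: 0.0004
```

```bash
python3 - <<'E'
from h import *
need([.597,-.0255,.215]); o=get_obs(); print(o["grip_width"],o["time_s"],o["force"],o["qpos"].round(2))
snap("side","pics/s6.png"); snap("wrist","pics/w6.png")
cv2.imwrite("pics/m6.png",np.hstack([cv2.resize(cv2.imread("pics/w6.png"),(400,300)),cv2.resize(cv2.imread("pics/s6.png")[60:210,170:370],(400,300))]))
E
```

```text
pos [ 0.5933 -0.0115  0.3001] tool-shift mm [78.4 -0.4 36.1]
x [-0.083  0.247 -0.965] y [ 0.953  0.304 -0.004] z [ 0.292 -0.92  -0.261] yaw of y 17.7
0.0004278910397023429 13.775 [ 0.59271591 -0.00428289  0.5704811 ] [-0.19  0.42  1.16  0.23  1.69 -0.48]
```

View pics/m6.png

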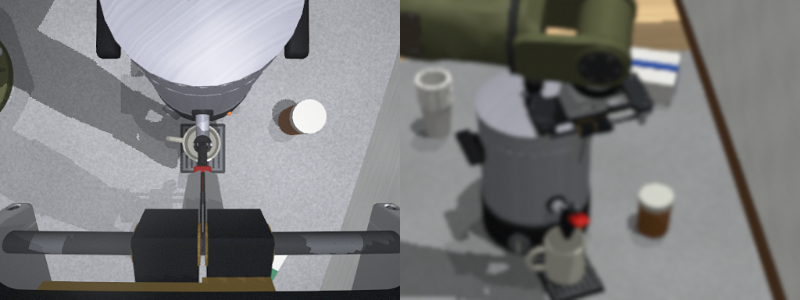

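Request:
{"op": "step_arm", "data": {
  "motion": [
    [[0.008, 0, 0.012, 0, 0, 0], [0.015, 0, 0.014, 0, 0, 0], [0.02, 0, 0.01, 0, 0, 0], [0.02, 0, 0, 0, 0, 0], [0.015, 0, 0, 0, 0, 0], [0, 0, 0, 0, 0, 0], [0, 0, 0, 0, 0, 0]]
  ]
}}

```text
time_s: 14.75
ee_pos: [0.5991, -0.0269, 0.2179]
eef_rot: [3.138, 1.309, 1.878]
force: [-0.6, 0.4, 0.2]
grip_width: 0.0003
```

```bash
python3 - <<'E'
from h import *
need([.597,-.0255,.162]); o=get_obs(); print(o["grip_width"],o["time_s"],o["force"],o["qpos"].round(2))
snap("side","pics/s7.png"); snap("wrist","pics/w7.png")
cv2.imwrite("pics/m7.png",np.hstack([cv2.resize(cv2.imread("pics/w7.png"),(400,300)),cv2.resize(cv2.imread("pics/s7.png")[60:210,170:370],(400,300))]))
E
```

```text
pos [ 0.5991 -0.0269  0.2179] tool-shift mm [54.5 -1.6 12.5]
x [-0.078  0.246 -0.966] y [0.952 0.306 0.001] z [ 0.296 -0.92  -0.258] yaw of y 17.8
0.0003457461856297179 14.75 [-0.63427864  0.4081418   0.23854106] [-0.21  0.47  1.28  0.23  1.52 -0.54]
```

View pics/m7.png

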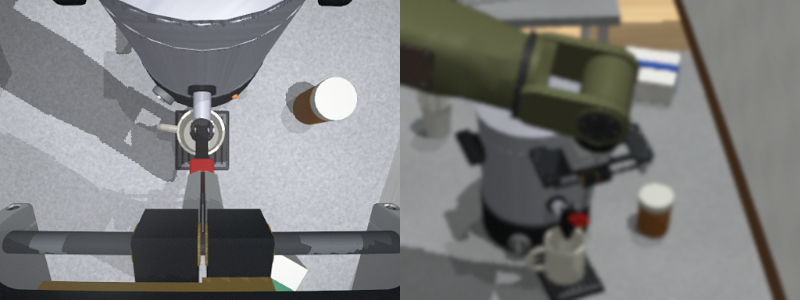

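Request:
{"op": "step_arm", "data": {
  "motion": [
    [[0.0016, -0.0015, -0.006, 0, 0, 0], [0.005, 0, 0.0013, 0, 0, 0], [0.005, 0, 0.0013, 0, 0, 0], [0.005, 0, 0.0013, 0, 0, 0], [0.005, 0, 0.0013, 0, 0, 0], [0, 0, 0, 0, 0, 0], [0, 0, 0, 0, 0, 0]]
  ]
}}

```text
time_s: 15.72
ee_pos: [0.5955, -0.0211, 0.1967]
eef_rot: [3.141, 1.309, 1.881]
force: [-0.7, 0.4, 0.8]
grip_width: 0.0006
```

Request:
{"op": "step_arm", "data": {
  "motion": [
    [[0.0039, 0, 0.001, 0, 0, 0], [0.0039, 0, 0.001, 0, 0, 0], [0.0039, 0, 0.001, 0, 0, 0], [0, 0, 0, 0, 0, 0], [0, 0, 0, 0, 0, 0]]
  ]
}}

```text
time_s: 16.35
ee_pos: [0.5957, -0.0211, 0.1851]
eef_rot: [3.136, 1.31, 1.876]
force: [-0.8, -1.8, 5.7]
grip_width: 0.0005
```

```bash
python3 - <<'E'
from h import *
need([.596,-.023,.162]); o=get_obs(); print(o["grip_width"],o["time_s"],o["force"],o["qpos"].round(2))
snap("side","pics/s8.png"); snap("wrist","pics/w8.png")
cv2.imwrite("pics/m8.png",np.hstack([cv2.resize(cv2.imread("pics/w8.png")[120:300,140:380],(400,300)),cv2.resize(cv2.imread("pics/s8.png")[110:210,200:333],(400,300))]))
E
```

```text
pos [ 0.5957 -0.0211  0.1851] tool-shift mm [21.8 -0.4  7.7]
x [-0.078  0.246 -0.966] y [0.952 0.306 0.001] z [ 0.296 -0.92  -0.258] yaw of y 17.8
0.0005478979394753749 16.35 [-0.8463712  -1.78604422  5.70846461] [-0.2   0.49  1.33  0.23  1.45 -0.55]
```

View pics/m8.png

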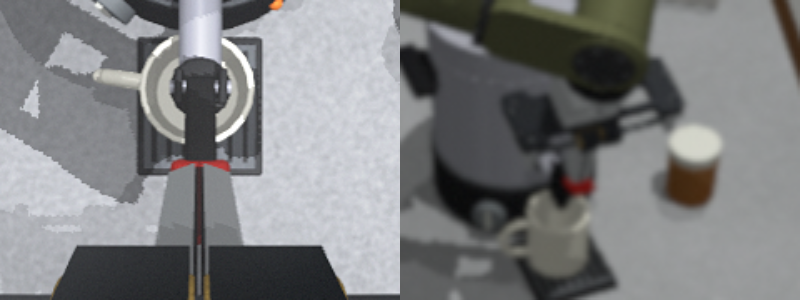

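Request:
{"op": "step_arm", "data": {
  "motion": [
    [[0.0035, 0, 0.0014, 0, 0, 0], [0.0035, 0, 0.0014, 0, 0, 0], [0.0035, 0, 0.0014, 0, 0, 0], [0.0035, 0, 0.0014, 0, 0, 0], [0, 0, 0, 0, 0, 0], [0, 0, 0, 0, 0, 0]]
  ]
}}

```text
time_s: 17.2
ee_pos: [0.5966, -0.0234, 0.1704]
eef_rot: [3.134, 1.311, 1.874]
force: [1.2, -4.2, 8.6]
grip_width: 0.0007
```

Request:
{"op": "step_arm", "data": {
  "motion": [
    [[0.002, 0, 0.0008, 0, 0, 0], [0.002, 0, 0.0008, 0, 0, 0], [0.002, 0, 0.0006, 0, 0, 0], [0, 0, 0, 0, 0, 0], [0, 0, 0, 0, 0, 0]]
  ]
}}

```text
time_s: 17.82
ee_pos: [0.5967, -0.0237, 0.1641]
eef_rot: [3.134, 1.31, 1.874]
force: [0.1, -3.2, 9.3]
grip_width: 0.0009
```

Request:
{"op": "step_arm", "data": {
  "motion": [
    [[0.001, 0, 0.0003, 0, 0, 0], [0.001, 0, 0.0003, 0, 0, 0], [0, 0, 0, 0, 0, 0], [0, 0, 0, 0, 0, 0]]
  ]
}}

```text
time_s: 18.32
ee_pos: [0.5969, -0.0237, 0.1636]
eef_rot: [3.128, 1.311, 1.869]
force: [-4.6, -2.5, 20.2]
grip_width: 0.0006
```

Request:
{"op": "step_arm", "data": {
  "motion": [
    [[0.001, 0, 0.0003, 0, 0, 0], [0.001, 0, 0.0003, 0, 0, 0], [0, 0, 0, 0, 0, 0], [0, 0, 0, 0, 0, 0]]
  ]
}}

```text
time_s: 18.82
ee_pos: [0.5971, -0.0237, 0.1632]
eef_rot: [3.123, 1.311, 1.863]
force: [-8.2, -3.4, 33.7]
grip_width: 0.0005
```

Request:
{"op": "step_arm", "data": {
  "motion": [
    [[-0.0015, 0, -0.0004, 0, 0, 0], [0, 0, 0, 0, 0, 0], [0, 0, 0, 0, 0, 0], [0, 0, 0, 0, 0, 0]]
  ]
}}

```text
time_s: 19.32
ee_pos: [0.597, -0.0237, 0.1635]
eef_rot: [3.127, 1.311, 1.867]
force: [-5.8, -3.1, 23.4]
grip_width: 0.0004
```

```bash
python3 - <<'E'
from h import *
o=get_obs(); print(o["ee_pos"],o["time_s"],o["force"],o["moment"])
snap("side","pics/s9.png"); snap("wrist","pics/w9.png"); snap("top","pics/t9.png")
S=load("pics/s9.png")
cv2.imwrite("pics/m9.png",np.vstack([np.hstack([cv2.resize(cv2.imread("pics/w9.png"),(400,300)),cv2.resize(cv2.imread("pics/s9.png")[60:210,170:370],(400,300))]),np.hstack([cv2.resize(cv2.imread("pics/w9.png")[120:300,140:380],(400,300)),cv2.resize(cv2.imread("pics/t9.png")[130:280,110:310],(400,300))])]))
E
```

```text
[ 0.59695511 -0.02366135  0.16351347] 19.325 [-5.77776068 -3.0608447  23.35815534] [0.36079102 1.13109032 0.2683298 ]
```

View pics/m9.png

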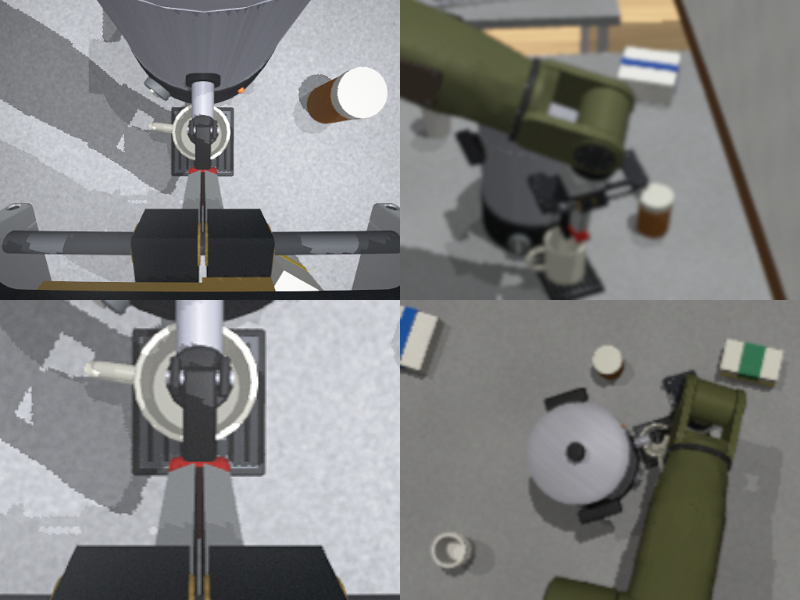

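```bash
python3 - <<'E'
from h import *
print(ticket.hand_in()); 
E
```

```text
the job is handed in; nothing more can be done
None
```

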